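# Clamp a plaster handle mould shut for drying

### The job

Close the small plaster mould in the rod clamp so that it can dry without warping: first set the loose upper half on the lower half, pour notches together, so that it drops fully home on its keys, and let go of it. Then thread the drilled wooden bar over the two steel rods, keeping it level, feeling for the rod ends and easing it down gently without ever forcing it, until it lies flat across the mould, and leave it there. Leave everything else on the bench where it is.

Things in the scene. Friction and masses are not known exactly. Their poses are not given: they have to be found in the camera images.
- base: Rod clamp, fixed: plywood board 100 (x) by 270 (y) by 20 mm, a steel rod standing near each end, and on its middle the fixed lower mould half, a white plaster block 60 by 130 by 36 mm, top face 56 mm above the table. Origin: centre of the board's underside, on the table, under the block's centre; y along the board to the taller rod, z up.
- tall_foot (a point): Foot of the taller rod, on its axis at the board's upper face (base 0,+100,20 mm). Round steel, 12 mm across, 200 mm long from here, its last 4 mm tapered to a 9 mm flat. It stands loose and leans, unmeasured, up to 0.03 rad in x and in y: its end is up to 6 mm off in each. It yields to a side push (2.5 N at its end, 6 N at 85 mm up) and stays where pushed.
- short_foot (a point): Foot of the shorter rod, on its axis at the board's upper face (base 0,-100,20 mm). Like the taller one but 150 mm long from here. It too leans, unmeasured, up to 0.03 rad in x and in y: its end is up to 4.5 mm off in each; it yields to a side push (3.5 N at its end) and stays where pushed.
- upper: Loose upper mould half: white plaster block 60 (x) by 130 (y) by 36 mm, about 0.3 kg, lying mating face down. Origin: centre of its underside; z up. Sockets in the underside, 19 mm across, 8 mm deep, at x,y = -14,+30 and +14,-46 mm, fit the keys one way round only: axes as the base's, origin 56 mm above the base's. Take it across its 60 mm width.
- upper_notch (a point): Middle of the upper half's pour notch (22 mm wide, 18 mm deep, cut full height through its +y end, seen from above), at the mating face: y = +56 mm from its origin. When the mould is closed the two notch points fall together.
- base_notch (a point): Middle of the lower half's pour notch (22 mm wide in x, 18 mm deep, cut through the block's +y end), at the mating face: base x,y,z = 0,+56,56 mm. Two round plaster keys, 16 mm across tapering to 10 mm, 6 mm high, stand on the mating face at base x,y = -14,+30 and +14,-46 mm.
- bar: Loose clamp bar: plain hardwood, 50 (x) by 250 (y) by 28 mm thick, about 0.25 kg, lying flat. Two plain holes 15 mm across (3 mm wider than the rods, no countersink) go right through at y = +100 and -100 mm. Origin: centre of its underside; z up. Same either way round. In place its origin is 92 mm above the base's. Take it across its 50 mm width at its middle.
- nut_a: Steel wing nut, bystander, 60 mm over its wings, 24 mm high; lies beside the clamp. Origin: centre of its underside.
- nut_b: A second such wing nut, bystander.
- mug: Unglazed mug, bystander, 76 mm across, 85 mm high. Origin: centre of its underside.
- bowl: Unglazed bowl, bystander, 100 mm across, 50 mm high. Origin: centre of its underside.
- cup_mould: Square plaster cup mould with a round hole in its top, bystander, 110 by 110 by 75 mm. Origin: centre of its underside.
- brush: Brush, bystander, 150 mm long, lying flat.
- rib: Flat wooden shaping rib, bystander, 45 by 95 by 6 mm.
- spray: White plastic bottle, bystander, 60 mm across, 150 mm high. Origin: centre of its underside.
Not all that is in view belongs to the job. Of the things that look like the upper, the largest one is meant.

How it is judged (in metres and radians):
On the way, in this order (a step that is already met when the one before it is completed fails the run):
1. the upper mould half sits fully home on the lower half, notches together, and is let go (x of upper in the frame of base between -0.004 and 0.004 m and y of upper in the frame of base between -0.004 and 0.004 m and z of upper in the frame of base between 0.053 and 0.059 m and angle between the y axis of upper and the y axis of base, either way round below 0.05 rad and distance between upper_notch and base_notch below 0.012 m and contact force between the fingers and upper below 0.05 N), for 0.2 s.
2. the bar is threaded level over both rods and lies flat on the closed mould (x of upper in the frame of base between -0.004 and 0.004 m and y of upper in the frame of base between -0.004 and 0.004 m and z of upper in the frame of base between 0.053 and 0.059 m and angle between the y axis of each of upper, bar and the y axis of base, either way round below 0.05 rad and distance between upper_notch and base_notch below 0.012 m and horizontal distance between bar and base below 0.005 m and z of bar in the frame of base between 0.088 and 0.096 m and angle between bar's own z axis and vertical below 0.035 rad), for 0.2 s.
At the end, for the whole second after the job is handed in: Upper half on the lower: within 4 mm in x and y, 3 mm in height, 0.05 rad of turn, notches together (12 mm). Bar over both rods: centre within 5 mm of the clamp's, 0.05 rad of turn, 0.035 rad of level, its underside within 4 mm of 92 mm above the base's origin. Both released and at rest (all of step 2 and linear speed of each of bar, upper below 0.02 m/s and contact force between the fingers and anything else below 0.05 N); the robot touches nothing.
It fails at once if the bar is pressed harder than 25 N against a rod or another part of the clamp (contact force between bar and base above 25 N).
It fails at once if the bar is pressed or dropped harder than 40 N on the upper mould half (contact force between bar and upper above 40 N).
It fails at once if the upper mould half is pressed or dropped harder than 40 N on the lower half or the clamp (contact force between upper and base above 40 N).
It fails at once if the bar is tipped more than 0.17 rad (10 degrees) from level (angle between bar's own z axis and vertical above 0.17 rad).
It fails at once if a bystander is moved by more than 30 mm (distance of any of nut_a, nut_b, mug, bowl, cup_mould, brush, rib, spray from where it was at the start of the episode above 0.03 m).
It also fails if it takes over 72 s, if anything falls off the work surface, if the arm or the gripper's body presses on something with over 40 N, if the wrist force passes 120 N, or if a joint passes its speed limit or range.

### The arm

A 7-joint arm with a two-finger parallel gripper is mounted at the origin on the work surface. World frame = base frame: x ahead of the robot, y to its left, z up, the work surface at z = 0. Lengths are in mm, angles in rad, forces in N, time in s.
With the tool pointing down it reaches from about 425 to 800 mm from the base axis. Payload 8.3 kg.
Tool frame: the origin (TCP) lies at the very end of the fingers, on their centre line; the grasp point (between the pads) lies 19 mm behind it (robot.grasp_offset is the distance from the TCP to the grasp point, in mm); z points along the fingers, y is the line along which they close (so a half turn about z gives the same grasp; the last joint's range is limited). The gripper opens to 85 mm and grips with 20 to 120 N. Pads are 22 mm wide; open, the fingers measure 114 mm over their backs; the gripper's body (76 mm by 85 mm) begins 54 mm behind the grasp point. The pads swing forward as they close: fully open they stand 13 mm farther back than shut.
Start: joints at [1.176, 0.383, 0.016, 1.37, -0.006, 1.388, -0.046], TCP at [203.627, -590.88, 231.279] pointing down, gripper open.
Joint ranges: [-2.95, 2.95], [-0.25, 2.06], [-1.52, 1.56], [0.18, 2.33], [-1.44, 4.58], [0.02, 2.06], [-3.01, 3.01]. Speed limits (rad/s): [2.39, 2.39, 3.01, 3.01, 3.14, 3.14, 3.14].

### API

Orientations are given as a unit quaternion [x, y, z, w].
In Python, from bench import state, viewer, robot gives the robot as it stands.
- The arm moves only by the shell command python3 -m inch 'ROWS' [FORCE]. ROWS is JSON, a list that holds one entry, the list of rows, each a list of 7 numbers: the shift along the world's x, y, z in units of 40 mm (1.0 is 40 mm), then the turn, a rotation vector about the world's x, y, z in units of 6 degrees (1.0 is 6 degrees), then the closure, from -1 (fully open) to 1 (shut). In form: [[[tx, ty, tz, wx, wy, wz, gripper], ...]]. A call has 1 to 20 rows; each row shifts and turns the commanded pose from where the row before left it; what a row does not reach is not made up. A row lasts 1/12 s, in which the tool goes at most 41.7 mm and 7.16 degrees, less where a joint would pass 70% of its speed; a pose out of reach is approached as far as the arm can. A call is refused whole if a number of a shift passes 1 or a number of a turn 1, either way. A call with a gripper value outside its range is refused whole. The fingers move at their own pace and stop on an object; FORCE is the grip in N (left out, the last holds). Time passes only in rows, so rows that do not move let the fingers close. It gives the time, the measured TCP pose, the force, the opening and the grip force at its end, in the units of the state.
- state(): the state, without advancing time (a new reading comes with each control period).
- viewer.read_camera(name): name is "side" or "top" or "wrist"; returns (picture, depth): 384x512x3 uint8, blue, green, red; 384x512 float32, mm along the optical axis (not along the pixel's ray), 0 where there is no reading.
- viewer.camera_info(name): a dict with "mtx" (3x3 intrinsics, pixels), "R" (3x3) and "t" (3): a world point X has camera coordinates R X + t. Camera axes: x right, y down, z forward; pixel columns grow to the right and rows downward; lengths in mm; the calibration is good to about 2 mm. A picture is of the moment at which its call begins: read the wrist's pose just before it. camera_info takes no time and is no camera call; for the wrist camera it gives the pose at the moment of the call.
- robot.close_job(): hands the job in; it is judged then, once.
The state is a dict: "t": time; "joint_positions": joint angles; "joint_vel": joint speeds; "effort": joint torques, N m; "position": TCP position; "orientation": TCP orientation; "contact_force": force on the tool from outside, world axes, zero at the start; "ft_torque": the same for the moment, N m; "gripper_width": opening from 0.0 (shut) to 1.0 (fully open); "grip_force": force on a finger pad.
Only numpy, scipy, OpenCV 4.12 (cv2) and the standard library are available. Lean on these libraries where they do the work, as an engineer would, in place of code of your own. Each camera call takes 0.05 s, during which the arm holds its last target. There are 200 camera calls.

## Working session

There is one attempt and no reset: what is moved stays moved. The work goes in short steps, Python scripts to look and compute and a shell command to move; the robot and the scene stay as the last step left them, time stands still between calls to the robot, and variables do not carry over. Pictures are saved under pics/ and viewed, at most 12 in all, crops included, and the job is handed in when it is done.

```bash
ls; mkdir -p pics
python3 - <<'E'
from bench import state, viewer, robot
import cv2,numpy as np
s=state();print(s['t'],s['position'],s['orientation'],s['contact_force'],s['gripper_width'])
ims=[]
for n in ["side","top"]:
    p,d=viewer.read_camera(n);cv2.imwrite(f'pics/{n}0.png',p);np.savez(f'{n}0.npz',p=p,d=d)
    i=viewer.camera_info(n);print(n,np.round(i['mtx'],1).tolist(),np.round(i['R'],3).tolist(),np.round(i['t'],1), (d>0).mean())
E
```

```text
pics
0.0 [ 203.43763665 -590.44801752  230.272024  ] [ 9.86267220e-01  1.65154669e-01 -1.84264138e-04 -9.33438791e-04] [-0.75287712 -0.02161572 -0.86033682] 1.0028937131004207
side [[370.1, 0.0, 253.5], [0.0, 370.1, 194.1], [0.0, 0.0, 1.0]] [[-0.993, -0.116, 0.008], [-0.073, 0.575, -0.815], [0.09, -0.81, -0.58]] [ 558.3   96.3 1132.9] 0.9960378011067709
top [[441.7, 0.0, 254.1], [0.0, 441.7, 183.8], [0.0, 0.0, 1.0]] [[-0.029, -0.999, -0.013], [-0.993, 0.031, -0.111], [0.112, 0.01, -0.994]] [  -8.   573.  1445.4] 0.9959818522135416
```

View pics/top0.png

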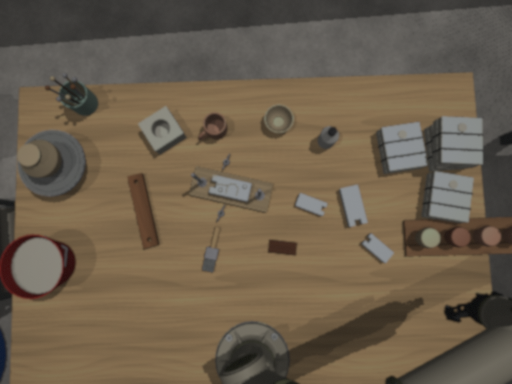

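View pics/side0.png

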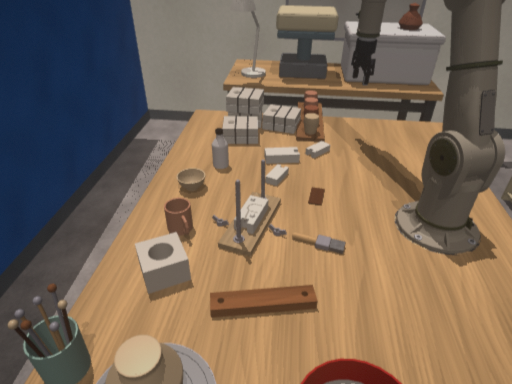

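The top view shows the clamp at (232,188) with the taller rod on its left. The bar is at (143,211). Of the three similar white blocks, the largest is at (353,206). The side view confirms that the nearer rod (+y) is the taller.

```bash
cat > h.py <<'E'
import numpy as np,cv2
from bench import state,viewer,robot
from scipy.spatial.transform import Rotation as Ro
def cloud(d,i):
    K=np.array(i['mtx']);v,u=np.mgrid[:d.shape[0],:d.shape[1]]
    c=np.stack([(u-K[0,2])*d/K[0,0],(v-K[1,2])*d/K[1,1],d],-1)
    w=(c-np.array(i['t']))@np.array(i['R']); w[d<=0]=np.nan
    return w
def ray(px,z,i):
    K=np.array(i['mtx']);R=np.array(i['R']);t=np.array(i['t'])
    c=-R.T@t; r=R.T@np.linalg.inv(K)@np.array([px[0],px[1],1.])
    return c+r*(z-c[2])/r[2]
def proj(X,i):
    K=np.array(i['mtx']);p=K@(np.array(i['R'])@np.array(X)+np.array(i['t']));return p[:2]/p[2]
def rect(w,m):
    p=w[m][:,:2].astype(np.float32); (c,s,a)=cv2.minAreaRect(p); b=cv2.boxPoints((c,s,a))
    e=[b[1]-b[0],b[2]-b[1]]; l=max(e,key=np.linalg.norm)
    return np.round(c,1),np.round(sorted(s),1),round(float(np.degrees(np.arctan2(l[1],l[0]))%180),2),round(float(np.median(w[m][:,2])),1),int(m.sum())
E
python3 - <<'E'
from h import *
i=viewer.camera_info('top');z=np.load('top0.npz');w=cloud(z['d'],i)
def reg(u0,u1,v0,v1,lo,hi):
    m=np.zeros(z['d'].shape,bool);m[v0:v1,u0:u1]=1;return m&(w[...,2]>lo)&(w[...,2]<hi)
print('bar',rect(w,reg(120,168,165,255,20,34)))
print('up',rect(w,reg(333,372,178,235,28,42)))
print('o1',rect(w,reg(292,330,188,220,8,42)))
print('o2',rect(w,reg(355,400,228,268,8,42)))
print('block',rect(w,reg(195,265,165,215,50,59)))
print('board',rect(w,reg(180,285,160,220,14,26)))
for a in [(180,215),(240,285)]:
    m=reg(a[0],a[1],160,220,70,300);print(np.c_[w[m],np.argwhere(m)][np.argsort(w[m][:,2])].round(0).tolist())
# side view
i=viewer.camera_info('side');z=np.load('side0.npz');w=cloud(z['d'],i)
m=(w[...,2]>20)&(w[...,2]<34);m[:270]=0;m[:,:200]=0;m[325:]=0;m[:,325:]=0;print('side bar',rect(w,m))
m=reg(255,310,140,170,28,42);print('side up',rect(w,m))
E
python3 -c "
import cv2;a=cv2.imread('pics/top0.png')[150:260,120:400];cv2.imwrite('pics/topc.png',cv2.resize(a,None,fx=2.8,fy=2.8,interpolation=cv2.INTER_CUBIC))"
```

```text
bar (array([498. , 351.1]), array([ 52.5, 249.9]), 12.96, 26.2, 1069)
up (array([ 492.4, -353.1]), array([ 62.7, 129.8]), 11.58, 34.4, 670)
o1 (array([ 501.1, -214.4]), array([45.7, 97.8]), 67.19, 25.1, 393)
o2 (array([ 350., -427.]), array([46.3, 98.9]), 46.75, 24.9, 421)
block (array([560.9,  50.2]), array([ 60.3, 202.1]), 75.54, 54.4, 575)
board (array([546.5,  62.1]), array([191.7, 280.8]), 61.54, 18.7, 1428)
[[582.0, 147.0, 75.0, 181.0, 201.0], [584.0, 146.0, 84.0, 180.0, 201.0], [587.0, 145.0, 86.0, 179.0, 201.0], [581.0, 149.0, 87.0, 181.0, 200.0], [580.0, 151.0, 92.0, 181.0, 199.0], [583.0, 147.0, 99.0, 180.0, 200.0], [585.0, 146.0, 104.0, 179.0, 200.0], [588.0, 145.0, 111.0, 178.0, 200.0], [581.0, 148.0, 113.0, 180.0, 199.0], [581.0, 151.0, 117.0, 180.0, 198.0], [580.0, 154.0, 120.0, 180.0, 197.0], [589.0, 147.0, 124.0, 177.0, 199.0], [585.0, 146.0, 128.0, 178.0, 199.0], [582.0, 146.0, 128.0, 179.0, 199.0], [581.0, 148.0, 138.0, 179.0, 198.0], [581.0, 150.0, 143.0, 179.0, 197.0], [583.0, 147.0, 144.0, 178.0, 198.0], [580.0, 153.0, 147.0, 179.0, 196.0], [589.0, 146.0, 148.0, 
[... 1533 characters left out ...]
.0, -47.0, 159.0, 191.0, 261.0], [536.0, -38.0, 160.0, 191.0, 258.0], [545.0, -41.0, 162.0, 188.0, 259.0], [542.0, -41.0, 163.0, 189.0, 259.0], [532.0, -44.0, 163.0, 192.0, 260.0], [535.0, -44.0, 164.0, 191.0, 260.0], [544.0, -44.0, 164.0, 188.0, 260.0], [538.0, -44.0, 167.0, 190.0, 260.0], [541.0, -47.0, 167.0, 189.0, 261.0], [538.0, -38.0, 167.0, 190.0, 258.0], [541.0, -38.0, 167.0, 189.0, 258.0], [538.0, -41.0, 170.0, 190.0, 259.0], [541.0, -44.0, 170.0, 189.0, 260.0], [537.0, -47.0, 172.0, 190.0, 261.0], [535.0, -41.0, 172.0, 191.0, 259.0]]
side bar (array([498.3, 356.1]), array([ 54.2, 249.7]), 12.41, 26.1, 1957)
side up (array([ 492.5, -347.7]), array([ 69. , 130.6]), 11.85, 32.9, 286)
```

View pics/topc.png

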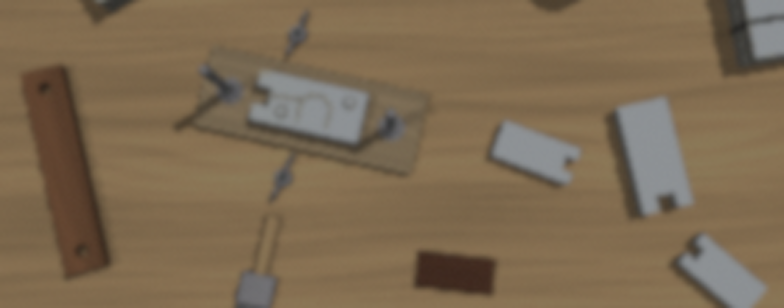

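The crop puts the upper's notch at its near end (665,200), so the +y axis points at about 191.6°. The lower half's notch is at its left end (262,90), with the base y axis at about 75.5°. The upper therefore turns -116°. I'll grasp it with tool y at 101.6°, so the last joint stays in range.

```bash
python3 -m inch '[[[0.36,0.30,0.1,0,0,1,-1],[0.36,0.30,0.1,0,0,1,-1],[0.36,0.30,0.1,0,0,1,-1],[0.36,0.30,0.1,0,0,1,-1],[0.36,0.30,0.1,0,0,1,-1],[0.36,0.30,0.1,0,0,1,-1],[0.36,0.30,0.1,0,0,1,-1],[0.36,0.30,0.1,0,0,1,-1],[0.36,0.30,0.1,0,0,1,-1],[0.36,0.30,0.1,0,0,1,-1],[0.36,0.30,0,0,0,1,-1],[0.36,0.30,0,0,0,1,-1],[0.36,0.30,0,0,0,1,-1],[0.36,0.30,0,0,0,1,-1],[0.36,0.30,0,0,0,1,-1],[0.36,0.30,0,0,0,1,-1],[0.36,0.30,0,0,0,1,-1],[0.36,0.30,0,0,0,1,-1],[0.36,0.30,0,0,0,1,-1],[0.36,0.22,0,0,0,1,-1]]]'
python3 -m inch '[[[0,0,0,0,0,1,-1],[0,0,0,0,0,1,-1],[0,0,0,0,0,1,-1],[0,0,0,0,0,1,-1],[0,0,0,0,0,1,-1],[0,0,0,0,0,1,-1],[0,0,0,0,0,1,-1],[0,0,0,0,0,1,-1],[0,0,0,0,0,0.77,-1],[0,0,0,0,0,0,-1],[0,0,0,0,0,0,-1],[0,0,0,0,0,0,-1]]]'
cat >> h.py <<'E'
def tool():
    s=state();R=Ro.from_quat(s['orientation']).as_matrix()
    return s,np.array(s['position']),round(float(np.degrees(np.arctan2(R[1,1],R[0,1]))),2),np.round(R[:,2],4)
E
python3 - <<'E'
from h import *
s,p,y,z=tool();print(s['t'],p,y,z,s['joint_positions'])
i=viewer.camera_info('wrist');im,d=viewer.read_camera('wrist');cv2.imwrite('pics/w1.png',im);w=cloud(d,i);np.savez('w1.npz',p=im,d=d,w=w)
print(np.round(i['R'],3).tolist(),-np.array(i['R']).T@i['t'],i['mtx'][0])
m=(w[...,2]>28)&(w[...,2]<42)&(abs(w[...,0]-492)<110)&(abs(w[...,1]+353)<80);print(rect(w,m))
E
```

```text
t: 1.77
position: [492.3, -352.7, 270.9]
orientation: [0.347, 0.938, 0.0, -0.0]
contact_force: [0.7, -0.5, -0.7]
gripper_width: 1.001
grip_force: 0.0
t: 2.77
position: [491.5, -354.1, 271.1]
orientation: [-0.1, 0.995, 0.0, -0.0]
contact_force: [0.9, 0.3, 0.9]
gripper_width: 1.003
grip_force: 0.0
2.7667 [ 491.50846466 -354.10967881  271.06086863] 101.46 [-4.e-04  1.e-04 -1.e+00] [ 1.00157116  0.38772529 -0.59847898  1.33492271  0.21549935  1.4836998
  2.19021954]
[[-0.199, 0.98, 0.001], [0.946, 0.192, 0.26], [0.255, 0.052, -0.966]] [ 425.70830525 -367.59028275  413.11043175] [336.73725741   0.         250.6120764 ]
(array([ 465.5, -358.9]), array([ 68.6, 187.6]), 15.96, 35.6, 5682)
```

View pics/w1.png

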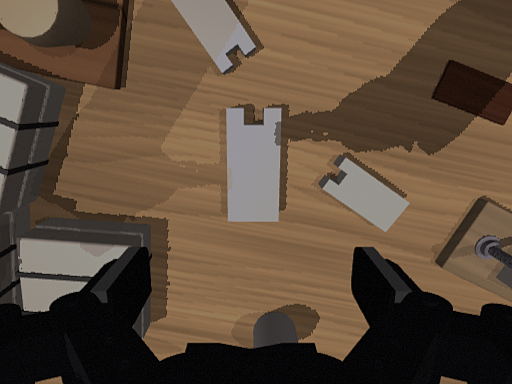

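The wrist view shows the upper at (254,165) with its notch toward the top of the image (-x). It is well between the fingers and the path down is clear. Next I refine its pose and go down.

```bash
cat >> h.py <<'E'
def comp(w,m,px):
    n,l=cv2.connectedComponents(m.astype(np.uint8));return l==l[px[1],px[0]]
E
python3 - <<'E'
from h import *
w=np.load('w1.npz')['w'];m=(w[...,2]>30)&(w[...,2]<41);print(rect(w,comp(w,m,(254,165))))
m=(w[...,2]>30)&(w[...,2]<41);print(np.nanmax(w[...,2][300:350,250:300]))
E
```

```text
(array([ 491.7, -351.3]), array([ 60.1, 130.2]), 11.32, 35.6, 5669)
346.26530447222467
```

```bash
python3 -m inch '[[[0,0.05,-0.9,0,0,0,-1],[0,0,-0.9,0,0,0,-1],[0,0,-0.9,0,0,0,-1],[0,0,-0.9,0,0,0,-1],[0,0,-0.9,0,0,0,-1],[0,0,-0.9,0,0,0,-1],[0,0,-0.7,0,0,0,-1],[0,0,-0.2,0,0,0,-1],[0,0,-0.2,0,0,0,-1],[0,0,-0.1,0,0,0,-1],[0,0,0,0,0,0,-1],[0,0,0,0,0,0,-1]]]'
python3 -m inch '[[[0,0,0,0,0,0,0],[0,0,0,0,0,0,0.2],[0,0,0,0,0,0,0.5],[0,0,0,0,0,0,1],[0,0,0,0,0,0,1],[0,0,0,0,0,0,1],[0,0,0,0,0,0,1],[0,0,0,0,0,0,1]]]' 40
```

```text
t: 3.82
position: [492.7, -352.7, 9.0]
orientation: [-0.101, 0.995, -0.001, 0.001]
contact_force: [0.6, 0.5, 0.3]
gripper_width: 0.999
grip_force: 0.0
t: 4.48
position: [492.3, -352.4, 8.7]
orientation: [-0.101, 0.995, -0.001, 0.001]
contact_force: [-1.4, -0.0, 5.7]
gripper_width: 0.696
grip_force: 44.7
```

Run:
```python
from h import *
for n,px in (('top',(232,190)),('side',(262,205))):
    i=viewer.camera_info(n);z=np.load(n+'0.npz');w=cloud(z['d'],i)
    m=(w[...,2]>50)&(w[...,2]<59)&(abs(w[...,0]-560)<90)&(abs(w[...,1]-55)<130)
    m=cv2.morphologyEx(m.astype(np.uint8),cv2.MORPH_OPEN,np.ones((5,5),np.uint8))>0
    print(n,rect(w,comp(w,m,px)))
    # board: points within height band, inside region
    m=(w[...,2]>13)&(w[...,2]<25)&(abs(w[...,0]-558)<110)&(abs(w[...,1]-52)<170)
    m=cv2.morphologyEx(m.astype(np.uint8),cv2.MORPH_OPEN,np.ones((3,3),np.uint8))
    k,l,st,c=cv2.connectedComponentsWithStats(m);
    for j in range(1,k):
        if st[j,4]>150: print('  board part',rect(w,l==j))
    cn=max(cv2.findContours(m*0+np.isin(l,[j for j in range(1,k) if st[j,4]>150]).astype(np.uint8),0,2)[0],key=cv2.contourArea)
    P=w[(np.isin(l,[j for j in range(1,k) if st[j,4]>150]))];print('  all',cv2.minAreaRect(P[:,:2].astype(np.float32)))
```

```text
top (array([1321.1, -462.4]), array([1646.5, 3290.4]), 51.2, nan, 196558)
  board part (array([575.9, 110. ]), array([ 99.5, 154.1]), 74.94, 18.7, 559)
  board part (array([542. , -21.8]), array([100.3, 112.7]), 75.62, 18.2, 548)
  all ((561.5780029296875, 53.90814208984375), (269.2197265625, 100.4239501953125), 75.4947280883789)
side (array([561.7,  58.5]), array([ 60.4, 132.8]), 76.19, 53.9, 449)
  board part (array([561.9,  59.6]), array([100.4, 271.3]), 75.33, 18.0, 996)
  all ((561.8541259765625, 59.5697021484375), (271.3211364746094, 100.36341857910156), 75.33483123779297)
```

```bash
python3 -m inch '[[[0,0,0.2,0,0,0,1],[0,0,0.6,0,0,0,1],[0,0,0.9,0,0,0,1],[0,0,0.9,0,0,0,1],[0,0,0.9,0,0,0,1],[0,0,0.9,0,0,0,1],[0,0,0.9,0,0,0,1],[0,0,0.9,0,0,0,1],[0,0,0.4,0,0,0,1],[0,0,0,0,0,0,1]]]'
python3 -m inch '[[[0.09,0.5,0,0,0,-1,1],[0.09,0.5,0,0,0,-1,1],[0.09,0.5,0,0,0,-1,1],[0.09,0.5,0,0,0,-1,1],[0.09,0.5,0,0,0,-1,1],[0.09,0.5,0,0,0,-1,1],[0.09,0.5,0,0,0,-1,1],[0.09,0.5,0,0,0,-1,1],[0.09,0.5,0,0,0,-1,1],[0.09,0.5,0,0,0,-1,1],[0.09,0.5,0,0,0,-1,1],[0.09,0.5,0,0,0,-1,1],[0.09,0.5,0,0,0,-1,1],[0.09,0.5,0,0,0,-1,1],[0.09,0.5,0,0,0,-1,1],[0.09,0.5,0,0,0,-1,1],[0.09,0.5,0,0,0,-1,1],[0.09,0.5,0,0,0,-1,1],[0.09,0.5,0,0,0,-1,1],[0.02,0.5,0,0,0,-0.33,1]]]'
python3 -m inch '[[[0,0.17,0,0,0,0,1],[0,0,0,0,0,0,1],[0,0,0,0,0,0,1]]]'
python3 - <<'E'
from h import *
s,p,y,z=tool();print(s['t'],p,y,z,s['contact_force'],s['gripper_width'])
for n in ('wrist','top'):
    i=viewer.camera_info(n);im,d=viewer.read_camera(n);w=cloud(d,i);np.savez(n+'2.npz',p=im,d=d,w=w);cv2.imwrite(f'pics/{n}2.png',im)
    q=w[...,2]; m=(q>p[2]+15)&(q<p[2]+50)&(abs(w[...,0]-p[0])<75)&(abs(w[...,1]-p[1])<85)
    print(n,rect(w,m))
    if n=='wrist':
        A=w[m];c=np.linalg.lstsq(np.c_[A[:,:2]-p[:2],np.ones(len(A))],A[:,2],rcond=None)[0];print('plane',c)
E
```

```text
t: 5.32
position: [493.2, -352.5, 277.0]
orientation: [-0.101, 0.995, -0.003, 0.003]
contact_force: [0.6, -0.2, -2.0]
gripper_width: 0.691
grip_force: 44.7
t: 6.98
position: [560.2, 48.7, 269.6]
orientation: [0.792, 0.611, -0.001, -0.001]
contact_force: [0.5, -0.7, -1.9]
gripper_width: 0.695
grip_force: 44.5
t: 7.23
position: [560.3, 54.1, 270.4]
orientation: [0.789, 0.614, -0.001, -0.0]
contact_force: [0.5, -0.5, -3.2]
gripper_width: 0.695
grip_force: 44.5
7.2333 [560.34734966  54.05663948 270.41761288] -14.25 [-1.6e-03 -6.0e-04 -1.0e+00] [ 0.49542707 -0.53344346 -3.151654  ] 0.695254235104931
wrist (array([563.3,  69.4]), array([ 96., 118.]), 165.68, 297.2, 39804)
plane [-5.35602142e-03 -2.19853076e-02  2.98474429e+02]
top (array([ 5.523e+02, -3.000e-01]), array([28., 51.]), 166.24, 296.5, 103)
```

View pics/wrist2.png

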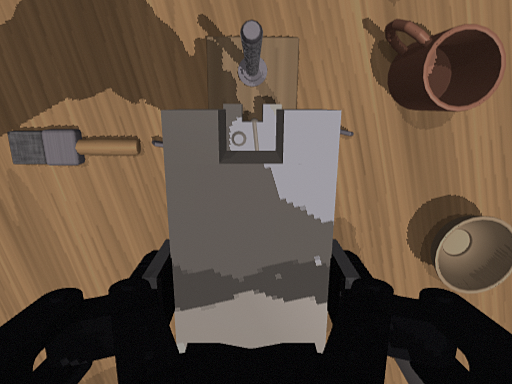

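The view shows the held block with its notch over the lower notch: held notch centre at about (251,135), lower notch at (252,113) and the tall rod at (252,50). Next I quantify the remaining offset.

Run:
```python
from h import *
z=np.load('wrist2.npz');w=z['w'];q=w[...,2]
a=np.radians(75.5);ey=np.array([np.cos(a),np.sin(a)]);ex=np.array([np.sin(a),-np.cos(a)])
o=np.array([560.35,54.06])
def loc(m):
    r=w[m][:,:2]-o;return r@ex,r@ey
m=(q>285)&(q<305);m[200:]=0;m[:, :155]=0;m[:,345:]=0
x,y=loc(m);print('held x',x.min().round(1),x.max().round(1),'yend',np.percentile(y,99.5).round(1),'z',np.median(q[112:118,180:210]))
r=np.c_[x,y]
for lo in(40,50,60):
    s=(y>lo)&(y<lo+4);print(lo,np.sort(x[s])[[0,-1]].round(1), 'gap',[x[s&(x<0)].max().round(1),x[s&(x>0)].min().round(1)])
m=(q>48)&(q<60);m[150:]=0;m[:95]=0;x,y=loc(m);print('base yend',np.percentile(y,[95,98,99.5]).round(1))
for row in range(104,120,3):
    c=[k for k in range(215,290) if 48<q[row,k]<60 ];print(row,[(k,((w[row,k,:2]-o)@ex).round(1),((w[row,k,:2]-o)@ey).round(1)) for k in (c[0],c[-1])] if c else None,[ (c[j],c[j+1],((w[row,c[j],:2]-o)@ex).round(1),((w[row,c[j+1],:2]-o)@ex).round(1)) for j in range(len(c)-1) if c[j+1]-c[j]>4])
m=(q>14)&(q<25);m[95:]=0;m[:,:195]=0;m[:,310:]=0
x,y=loc(m);print('board yend',np.percentile(y,[97,99.5]).round(1))
for lo in(80,95,110,120):
    s=(y>lo)&(y<lo+6);print(lo,np.sort(x[s])[[1,-2]].round(1))
```

```text
held x -31.9 28.9 yend 63.5 z nan
40 [-31.6  28.6] gap [np.float64(-0.2), np.float64(0.1)]
50 [-31.5  28.6] gap [np.float64(-12.3), np.float64(9.4)]
60 [-31.7  28.7] gap [np.float64(-12.3), np.float64(9.4)]
base yend [68.  73.  75.7]
104 [(223, np.float64(-30.0), np.float64(66.1)), (281, np.float64(29.3), np.float64(66.3))] [(241, 263, np.float64(-11.6), np.float64(10.9))]
107 [(223, np.float64(-30.0), np.float64(63.1)), (281, np.float64(29.5), np.float64(63.3))] [(241, 263, np.float64(-11.6), np.float64(10.9))]
110 [(226, np.float64(-27.1), np.float64(60.1)), (275, np.float64(23.3), np.float64(60.3))] [(241, 263, np.float64(-11.6), np.float64(11.0))]
113 [(226, np.float64(-27.1), np.float64(57.1)), (275, np.float64(23.3), np.float64(57.4))] [(241, 263, np.float64(-11.7), np.float64(11.0))]
116 [(226, np.float64(-27.2), np.float64(54.1)), (275, np.float64(23.5), np.float64(54.3))] [(241, 263, np.float64(-11.7), np.float64(11.1))]
119 [(226, np.float64(-27.1), np.float64(51.1)), (275, np.float64(23.6), np.float64(51.3))] [(241, 251, np.float64(-11.7), np.float64(-1.3)), (256, 263, np.float64(3.9), np.float64(11.1))]
board yend [134.3 135.7]
80 [-49.4  48.7]
95 [-50.1  49.3]
110 [-49.8  48.6]
120 [-50.5  49.4]
```

```bash
python3 -m inch '[[[0.04,0.05,-0.5,0,0,0,1],[0,0,-0.8,0,0,0,1],[0,0,-0.8,0,0,0,1],[0,0,-0.8,0,0,0,1],[0,0,-0.8,0,0,0,1],[0,0,-0.6,0,0,0,1],[0,0,-0.3,0,0,0,1],[0,0,-0.2,0,0,0,1],[0,0,-0.05,0,0,0,1],[0,0,0,0,0,0,1],[0,0,0,0,0,0,1]]]'
python3 -m inch '[[[0,0,-0.05,0,0,0,1],[0,0,-0.05,0,0,0,1],[0,0,-0.05,0,0,0,1],[0,0,0,0,0,0,1],[0,0,0,0,0,0,1]]]'
```

```text
t: 8.25
position: [563.6, 56.7, 78.9]
orientation: [0.79, 0.613, 0.001, 0.001]
contact_force: [0.4, 0.3, -2.7]
gripper_width: 0.696
grip_force: 44.4
t: 8.67
position: [562.3, 56.7, 71.2]
orientation: [0.79, 0.613, -0.0, -0.0]
contact_force: [-0.7, 0.6, -2.6]
gripper_width: 0.693
grip_force: 44.4
```

```bash
python3 -m inch '[[[0,0,-0.04,0,0,0,1],[0,0,-0.04,0,0,0,1],[0,0,0,0,0,0,1],[0,0,0,0,0,0,1]]]'
python3 -m inch '[[[0,0,-0.03,0,0,0,1],[0,0,-0.03,0,0,0,1],[0,0,0,0,0,0,1],[0,0,0,0,0,0,1]]]'
```

```text
t: 9.0
position: [562.3, 56.7, 67.9]
orientation: [0.79, 0.613, -0.0, -0.0]
contact_force: [-0.2, -0.4, -3.2]
gripper_width: 0.692
grip_force: 44.4
t: 9.33
position: [562.3, 56.7, 65.5]
orientation: [0.79, 0.613, -0.0, -0.0]
contact_force: [0.4, -0.6, -2.3]
gripper_width: 0.696
grip_force: 44.4
```

No contact on the key tops, so the keys are entering their sockets. I continue to contact, then release.

```bash
python3 -m inch '[[[0,0,-0.03,0,0,0,1],[0,0,-0.02,0,0,0,1],[0,0,0,0,0,0,1],[0,0,0,0,0,0,1]]]'
python3 -m inch '[[[0,0,-0.02,0,0,0,1],[0,0,-0.02,0,0,0,1],[0,0,0,0,0,0,1],[0,0,0,0,0,0,1]]]'
```

```text
t: 9.67
position: [562.6, 56.8, 64.7]
orientation: [0.79, 0.613, 0.0, 0.0]
contact_force: [-4.1, -0.4, 6.4]
gripper_width: 0.693
grip_force: 45.6
t: 10.0
position: [562.7, 56.7, 64.7]
orientation: [0.79, 0.613, 0.0, 0.001]
contact_force: [-10.3, -2.5, 21.2]
gripper_width: 0.692
grip_force: 47.5
```

```bash
python3 -m inch '[[[0,0,0.04,0,0,0,1],[0,0,0,0,0,0,0.3],[0,0,0,0,0,0,-0.3],[0,0,0,0,0,0,-1],[0,0,0,0,0,0,-1],[0,0,0,0,0,0,-1],[0,0,0,0,0,0,-1],[0,0,0,0,0,0,-1],[0,0,0.4,0,0,0,-1],[0,0,0.8,0,0,0,-1],[0,0,0.9,0,0,0,-1],[0,0,0.9,0,0,0,-1],[0,0,0.9,0,0,0,-1],[0,0,0.9,0,0,0,-1],[0,0,0.9,0,0,0,-1],[0,0,0.9,0,0,0,-1],[0,0,0.9,0,0,0,-1],[0,0,0.6,0,0,0,-1],[0,0,0,0,0,0,-1],[0,0,0,0,0,0,-1]]]'
python3 - <<'E'
from h import *
s,p,y,z=tool();print(s['t'],p,y,z,s['contact_force'])
i=viewer.camera_info('wrist');im,d=viewer.read_camera('wrist');w=cloud(d,i);np.savez('w3.npz',p=im,d=d,w=w,R=i['R'],t=i['t']);cv2.imwrite('pics/w3.png',im)
m=(w[...,2]>86)&(w[...,2]<98);print(rect(w,comp(w,m,(252,220))))
E
```

```text
t: 11.67
position: [563.0, 57.2, 389.2]
orientation: [0.79, 0.613, 0.001, 0.001]
contact_force: [-0.1, 1.0, -0.8]
gripper_width: 0.997
grip_force: 0.0
11.6667 [562.96293343  57.1558083  389.17489992] -14.33 [ 3.1e-03  6.0e-04 -1.0e+00] [-0.14303017  0.9742054  -0.81481681]
(array([ 794.8, -296.1]), array([1165. , 1483.7]), 173.76, nan, 192272)
```

View pics/w3.png

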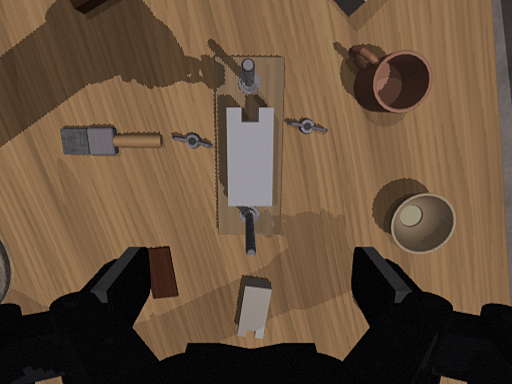

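The view from above shows the upper seated on the lower half at (250,157). The tall rod's end is at (248,64) and the short rod's end at (251,252). I measure the seating and the rod tips here.

Run:
```python
from h import *
z=np.load('w3.npz');w=z['w'];q=w[...,2];im=z['p']
i=dict(mtx=viewer.camera_info('wrist')['mtx'],R=z['R'],t=z['t'])
u=comp(w,(q>84)&(q<99),(250,170));print('upper',rect(w,u))
A=w[u];print('plane',np.linalg.lstsq(np.c_[A[:,:2]-A[:,:2].mean(0),np.ones(len(A))],A[:,2],rcond=None)[0])
m=(q>13)&(q<26);m[:50]=0;m[240:]=0;m[:,:208]=0;m[:,292:]=0
m=cv2.morphologyEx(m.astype(np.uint8),cv2.MORPH_OPEN,np.ones((3,3),np.uint8))>0
print('board',rect(w,m))
m=(q<6)&(q>-8);m&=np.isfinite(q);B=w[m];print('table',np.linalg.lstsq(np.c_[B[:,:2]-[560,56],np.ones(len(B))],B[:,2],rcond=None)[0])
for (c,r,lo) in((248,64,205),(251,252,155)):
    t=np.zeros(q.shape,bool);t[r-16:r+17,c-14:c+15]=1;t&=(q>lo)&(q<240)
    P=np.argwhere(t);print('tip px',P.min(0),P.max(0),P.mean(0),len(P),'w',w[t].mean(0).round(1),w[t].max(0).round(1),w[t].min(0).round(1))
a=cv2.resize(im[40:280,190:315],None,fx=4,fy=4,interpolation=cv2.INTER_CUBIC)
b=np.hstack([a[:220],a[-220:]]);cv2.imwrite('pics/tips.png',b)
```

```text
upper (array([560.9,  54.9]), array([ 60.1, 129.8]), 75.62, 91.6, 4279)
plane [-1.37732417e-03  4.22764565e-04  9.16182892e+01]
board (array([554.1,  56.8]), array([112. , 269.1]), 75.4, 19.6, 6714)
table [-6.00886134e-05 -2.24181064e-05 -2.96714533e-01]
tip px [ 58 241] [ 73 254] [ 65.73863636 247.78977273] 176 w [584.3 153.5 217.5] [590.5 160.  221.2] [578.3 148.  205.4]
tip px [244 246] [256 255] [249.99090909 250.5       ] 110 w [537.8 -38.2 165.9] [543.1 -34.4 171.3] [531.8 -44.7 155.2]
```

View pics/tips.png

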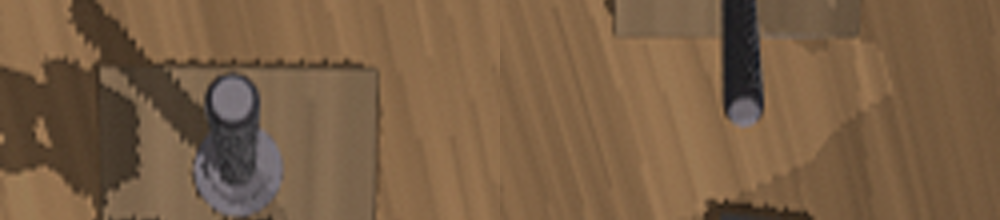

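```bash
python3 -m inch '[[[-0.13,0.6,-0.2,0,0,-0.87,-1],[-0.13,0.6,-0.2,0,0,-0.87,-1],[-0.13,0.6,-0.2,0,0,-0.87,-1],[-0.13,0.6,-0.2,0,0,-0.87,-1],[-0.13,0.6,-0.2,0,0,-0.87,-1],[-0.13,0.6,-0.2,0,0,-0.87,-1],[-0.13,0.6,-0.2,0,0,-0.87,-1],[-0.13,0.6,-0.2,0,0,-0.87,-1],[-0.13,0.6,-0.3,0,0,-0.87,-1],[-0.13,0.6,-0.3,0,0,-0.87,-1],[-0.13,0.6,-0.3,0,0,-0.87,-1],[-0.13,0.6,-0.3,0,0,-0.87,-1],[0,0.2,0,0,0,0,-1],[0,0,0,0,0,0,-1],[0,0,0,0,0,0,-1],[0,0,0,0,0,0,-1]]]'
python3 - <<'E'
from h import *
s,p,y,tz=tool();print(s['t'],p,y,tz)
i=viewer.camera_info('wrist');im,d=viewer.read_camera('wrist');w=cloud(d,i);np.savez('w4.npz',p=im,d=d,w=w,R=i['R'],t=i['t']);cv2.imwrite('pics/w4.png',im)
q=w[...,2];m=(q>20)&(q<33)&(abs(w[...,0]-498)<150)&(abs(w[...,1]-352)<80);k,l,st,c=cv2.connectedComponentsWithStats(m.astype(np.uint8));j=1+np.argmax(st[1:,4]);print('bar',rect(w,l==j),st[j])
z=np.load('w3.npz');i3=dict(mtx=i['mtx'],R=z['R'],t=z['t'])
T=ray((247.6,64.4),220,i3);S=ray((250.9,252.1),170,i3)
a=np.radians(75.5);E=np.array([[np.sin(a),-np.cos(a)],[np.cos(a),np.sin(a)]]);o=np.array([560.9,54.9])
print('tall',T,E@(T[:2]-o),'short',S,E@(S[:2]-o))
for k,c,r in(('tall',247.6,64.4),('short',250.9,252.1)): print(k,'depth z',np.nanmedian(z['w'][int(r)-1:int(r)+2,int(c)-1:int(c)+2,2]))
E
```

```text
t: 13.05
position: [501.0, 351.1, 275.8]
orientation: [0.994, 0.113, 0.0, 0.0]
contact_force: [0.3, -0.3, -0.2]
gripper_width: 1.002
grip_force: 0.0
13.05 [501.02432487 351.11258755 275.81249215] -77.02 [ 6.e-04 -7.e-04 -1.e+00]
bar (array([496.1, 353.6]), array([ 50., 250.]), 12.69, 27.6, 8849) [ 225   51   46  213 8849]
tall [584.3731999  154.40440408 220.        ] [ -2.18839   102.2121739] short [538.07108006 -39.12143412 170.        ] [  1.43932208 -96.74253465]
tall depth z 219.56814639852817
short depth z 170.07387214993497
```

```bash
python3 -m inch '[[[-0.12,0.06,-0.9,0,0,-0.04,-1],[0,0,-0.9,0,0,0,-1],[0,0,-0.9,0,0,0,-1],[0,0,-0.9,0,0,0,-1],[0,0,-0.9,0,0,0,-1],[0,0,-0.9,0,0,0,-1],[0,0,-0.7,0,0,0,-1],[0,0,-0.3,0,0,0,-1],[0,0,-0.2,0,0,0,-1],[0,0,-0.1,0,0,0,-1],[0,0,0,0,0,0,-1],[0,0,0,0,0,0,-1]]]'
```

```text
t: 14.1
position: [496.4, 355.8, 9.6]
orientation: [0.994, 0.111, 0.001, -0.001]
contact_force: [0.7, -0.1, 0.2]
gripper_width: 1.0
grip_force: 0.0
```

```bash
python3 -m inch '[[[0,-0.03,-0.1,0,0,0,-1],[0,0,0,0,0,0,0],[0,0,0,0,0,0,0.2],[0,0,0,0,0,0,0.5],[0,0,0,0,0,0,1],[0,0,0,0,0,0,1],[0,0,0,0,0,0,1],[0,0,0,0,0,0,1],[0,0,0,0,0,0,1]]]' 40
python3 -m inch '[[[0,0,0.1,0,0,0,1],[0,0,0.2,0,0,0,1],[0,0,0.5,0,0,0,1],[0,0,0.8,0,0,0,1],[0,0,0.8,0,0,0,1],[0,0,0.8,0,0,0,1],[0,0,0.8,0,0,0,1],[0,0,0.8,0,0,0,1],[0,0,0.8,0,0,0,1],[0,0,0.6,0,0,0,1],[0,0,0.3,0,0,0,1],[0,0,0,0,0,0,1],[0,0,0,0,0,0,1]]]'
python3 - <<'E'
from h import *
s,p,y,tz=tool();print(s['t'],p,y,tz)
i=viewer.camera_info('wrist');im,d=viewer.read_camera('wrist');w=cloud(d,i);np.savez('w5.npz',p=im,d=d,w=w,R=i['R'],t=i['t']);cv2.imwrite('pics/w5.png',im)
q=w[...,2];m=(q>p[2]+12)&(q<p[2]+36)
m[230:]=0;x=w[m];print(rect(w,m));print('plane',np.linalg.lstsq(np.c_[x[:,:2]-p[:2],np.ones(len(x))],x[:,2]-p[2],rcond=None)[0])
E
```

```text
t: 14.85
position: [495.5, 354.2, 4.3]
orientation: [0.994, 0.111, 0.0, -0.0]
contact_force: [-0.4, -1.2, 6.1]
gripper_width: 0.575
grip_force: 43.3
t: 15.93
position: [495.0, 353.9, 262.9]
orientation: [0.994, 0.111, -0.0, 0.0]
contact_force: [0.8, 0.6, -3.1]
gripper_width: 0.577
grip_force: 42.5
15.9333 [495.01981811 353.85345887 262.93280299] -77.22 [-3.e-04 -3.e-04 -1.e+00]
(array([551.6, 366.7]), array([50.6, 78.1]), 12.76, 286.0, 33026)
plane [-1.28655243e-03 -6.03457066e-04  2.31761237e+01]
```

View pics/w5.png

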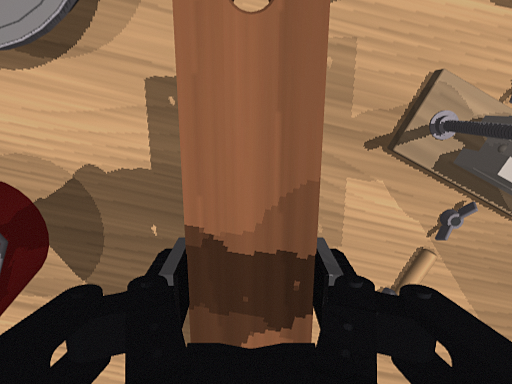

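The bar is held level (slope 0.001). Its +x-side hole is at (252,0) with its near edge at row 12, and that hole will be the tall-rod hole after the turn.

Run:
```python
from h import *
z=np.load('w5.npz');i=dict(mtx=viewer.camera_info('wrist')['mtx'],R=z['R'],t=z['t']);p=np.array([495.02,353.85,262.93])
a=np.radians(12.76);u=np.array([np.cos(a),np.sin(a)]);v=np.array([-np.sin(a),np.cos(a)])
w=z['w'];q=w[...,2]
for row in range(0,14,2):
    c=[k for k in range(180,325) if q[row,k]>280];g=[(c[j],c[j+1]) for j in range(len(c)-1) if c[j+1]-c[j]>2];r=(w[row,c[0],:2]-p[:2]);print(row,g,[(round((w[row,k,:2]-p[:2])@u,1),round((w[row,k,:2]-p[:2])@v,1)) for gg in g for k in gg],'edges',[round((w[row,k,:2]-p[:2])@v,1) for k in (c[0],c[-1])])
print(w[14:20:5,252],[(w[r,252,:2]-p[:2])@u for r in(12,13,14,16)])
```

```text
0 [(231, 271)] [(np.float64(97.0), np.float64(6.2)), (np.float64(97.1), np.float64(-6.6))] edges [np.float64(22.4), np.float64(-23.0)]
2 [(232, 269)] [(np.float64(96.0), np.float64(5.8)), (np.float64(96.4), np.float64(-6.0))] edges [np.float64(22.4), np.float64(-23.3)]
4 [(234, 268)] [(np.float64(95.6), np.float64(5.2)), (np.float64(95.7), np.float64(-5.6))] edges [np.float64(22.3), np.float64(-23.1)]
6 [(236, 266)] [(np.float64(94.9), np.float64(4.6)), (np.float64(95.0), np.float64(-5.0))] edges [np.float64(22.6), np.float64(-23.3)]
8 [(238, 263)] [(np.float64(94.3), np.float64(4.0)), (np.float64(94.4), np.float64(-4.0))] edges [np.float64(22.6), np.float64(-23.4)]
10 [(243, 259)] [(np.float64(93.7), np.float64(2.4)), (np.float64(93.9), np.float64(-2.7))] edges [np.float64(22.5), np.float64(-23.3)]
12 [] [] edges [np.float64(22.3), np.float64(-23.4)]
[[585.44085254 373.8201966  285.74058703]
 [583.94495159 373.48099928 286.10810914]] [np.float64(93.50934892022396), np.float64(92.98524295521985), np.float64(92.59857048855835), np.float64(92.1478112638145)]
```

```bash
python3 -m inch '[[[0.12,-0.53,0,0,0,0.76,1],[0.12,-0.53,0,0,0,0.76,1],[0.12,-0.53,0,0,0,0.76,1],[0.12,-0.53,0,0,0,0.76,1],[0.12,-0.53,0,0,0,0.76,1],[0.12,-0.53,0,0,0,0.76,1],[0.12,-0.53,0,0,0,0.76,1],[0.12,-0.53,0,0,0,0.76,1],[0.12,-0.53,0,0,0,0.76,1],[0.12,-0.53,0,0,0,0.76,1],[0.12,-0.53,0,0,0,0.76,1],[0.12,-0.53,0,0,0,0.76,1],[0.12,-0.53,0,0,0,0.76,1],[0.08,-0.55,0,0,0,0.72,1],[0,0,0,0,0,0,1],[0,0,0,0,0,0,1],[0,0,0,0,0,0,1]]]'
python3 - <<'E'
from h import *
s,p,y,tz=tool();print(s['t'],p,y,tz,s['contact_force'])
ii=[]
for n in('wrist','top','side'):
    i=viewer.camera_info(n);im,d=viewer.read_camera(n);np.savez(n+'6.npz',p=im,d=d,w=cloud(d,i),R=i['R'],t=i['t']);ii.append(im)
    print(n,'tall',proj((584.37,154.4,220),i).round(1),'short',proj((538.07,-39.12,170),i).round(1))
P=np.hstack([cv2.resize(ii[0][:110,190:320],(390,330)),cv2.resize(ii[2][130:270,200:330],(390,420))[:330]])
cv2.imwrite('pics/c6.png',P)
E
```

```text
t: 17.4
position: [560.0, 56.6, 261.9]
orientation: [0.786, 0.618, -0.001, -0.001]
contact_force: [-0.3, -0.4, -1.6]
gripper_width: 0.575
grip_force: 42.5
17.4 [560.00630671  56.61076501 261.8879139 ] -13.67 [-3.1e-03  5.0e-04 -1.0e+00] [-0.28652547 -0.41907035 -1.60144301]
wrist tall [254.5  31.3] short [254.2 317.5]
top tall [191.9 174.5] short [258.5 189.9]
side tall [238.2 179.5] short [263.3 159.5]
```

View pics/c6.png

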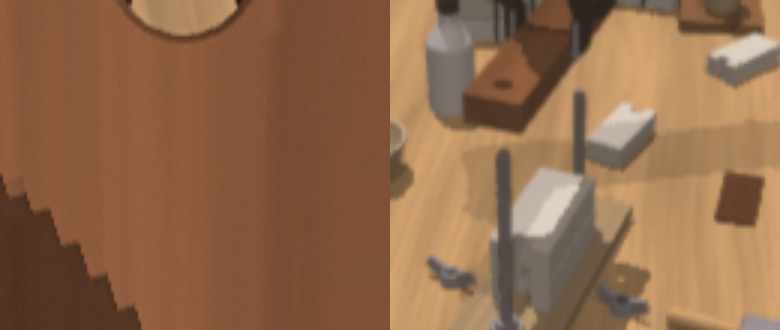

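The wrist crop shows the hole at the bar's end with only the table behind it. The side crop shows the bar above the rods, with the hole at (505,83) in the crop and the tall tip at (503,152). The numbers put the hole within 1 mm of the tip, so I start feeling down.

```bash
python3 -m inch '[[[0.01,0,-0.4,0,0,0,1],[0,0,-0.3,0,0,0,1],[0,0,-0.1,0,0,0,1],[0,0,-0.05,0,0,0,1],[0,0,0,0,0,0,1],[0,0,0,0,0,0,1]]]'
python3 -m inch '[[[0,0,-0.03,0,0,0,1],[0,0,-0.03,0,0,0,1],[0,0,-0.02,0,0,0,1],[0,0,0,0,0,0,1]]]'
python3 -m inch '[[[0,0,-0.02,0,0,0,1],[0,0,-0.02,0,0,0,1],[0,0,0,0,0,0,1]]]'
```

```text
t: 18.05
position: [561.4, 56.5, 230.1]
orientation: [0.786, 0.618, 0.0, 0.0]
contact_force: [0.2, 0.6, -2.6]
gripper_width: 0.575
grip_force: 42.4
t: 18.38
position: [561.2, 56.3, 226.5]
orientation: [0.786, 0.618, 0.0, -0.0]
contact_force: [0.7, -0.2, -2.2]
gripper_width: 0.576
grip_force: 42.4
t: 18.63
position: [561.1, 56.3, 224.7]
orientation: [0.786, 0.618, -0.0, -0.0]
contact_force: [-0.3, 0.3, -3.4]
gripper_width: 0.572
grip_force: 42.4
```

```bash
python3 -m inch '[[[0,0,-0.02,0,0,0,1],[0,0,-0.02,0,0,0,1],[0,0,0,0,0,0,1]]]'
python3 -m inch '[[[0,0,-0.02,0,0,0,1],[0,0,-0.02,0,0,0,1],[0,0,0,0,0,0,1]]]'
python3 -m inch '[[[0,0,-0.02,0,0,0,1],[0,0,-0.02,0,0,0,1],[0,0,0,0,0,0,1]]]'
```

```text
t: 18.88
position: [561.2, 56.3, 223.1]
orientation: [0.786, 0.618, -0.0, -0.0]
contact_force: [-1.0, 0.4, -2.3]
gripper_width: 0.576
grip_force: 42.4
t: 19.13
position: [561.2, 56.3, 221.5]
orientation: [0.786, 0.618, -0.0, -0.0]
contact_force: [-0.1, -0.1, -3.2]
gripper_width: 0.572
grip_force: 42.4
t: 19.38
position: [561.1, 56.3, 219.9]
orientation: [0.786, 0.618, -0.0, -0.0]
contact_force: [0.3, -1.1, -3.6]
gripper_width: 0.578
grip_force: 42.4
```

```bash
python3 -m inch '[[[0,0,-0.04,0,0,0,1],[0,0,-0.04,0,0,0,1],[0,0,-0.04,0,0,0,1],[0,0,-0.04,0,0,0,1],[0,0,-0.04,0,0,0,1],[0,0,0,0,0,0,1]]]'
python3 -m inch '[[[0,0,-0.05,0,0,0,1],[0,0,-0.05,0,0,0,1],[0,0,-0.05,0,0,0,1],[0,0,-0.05,0,0,0,1],[0,0,-0.05,0,0,0,1],[0,0,-0.05,0,0,0,1],[0,0,-0.05,0,0,0,1],[0,0,-0.05,0,0,0,1],[0,0,-0.05,0,0,0,1],[0,0,-0.05,0,0,0,1],[0,0,0,0,0,0,1]]]'
python3 - <<'E'
from h import *
s,p,y,tz=tool();print(s['t'],p,y,tz,s['contact_force'])
i=viewer.camera_info('wrist');im,d=viewer.read_camera('wrist');print(proj((584.37,154.4,220),i).round(1))
ii=[im];i=viewer.camera_info('side');im,d=viewer.read_camera('side');ii.append(im);print(proj((538.07,-39.12,170),i).round(1))
P=np.hstack([cv2.resize(ii[0][:110,190:320],(390,330)),cv2.resize(ii[1][130:240,200:330],(390,330))])
cv2.imwrite('pics/c7.png',P)
E
```

```text
t: 19.88
position: [561.0, 56.3, 211.6]
orientation: [0.786, 0.618, -0.0, -0.0]
contact_force: [-0.3, -0.7, -2.1]
gripper_width: 0.578
grip_force: 42.4
t: 20.8
position: [561.0, 56.3, 191.6]
orientation: [0.786, 0.618, -0.0, -0.0]
contact_force: [0.6, -0.8, -2.2]
gripper_width: 0.577
grip_force: 42.5
20.8 [561.04171895  56.26833504 191.57665984] -13.63 [-6.e-04  0.e+00 -1.e+00] [ 0.59433479 -0.77393026 -2.20363076]
[253.3 -19. ]
[263.3 159.5]
```

View pics/c7.png

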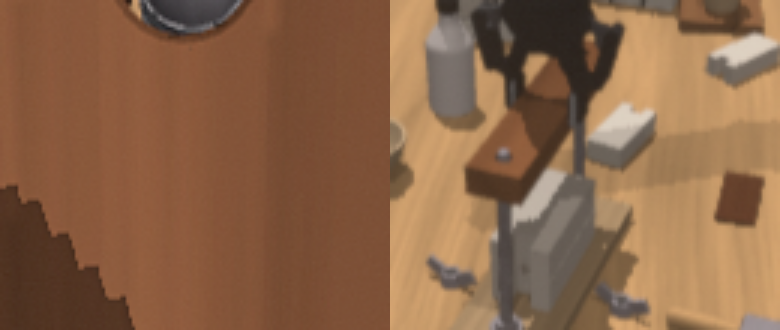

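The tall rod is through its hole, as both crops show: rod tip at (503,153) on the bar's top in the side crop. Next is the short rod's end, expected at TCP z of about 175.

```bash
python3 -m inch '[[[0,0,-0.05,0,0,0,1],[0,0,-0.05,0,0,0,1],[0,0,-0.05,0,0,0,1],[0,0,-0.05,0,0,0,1],[0,0,-0.05,0,0,0,1],[0,0,-0.05,0,0,0,1],[0,0,-0.03,0,0,0,1],[0,0,0,0,0,0,1]]]'
python3 -m inch '[[[0,0,-0.02,0,0,0,1],[0,0,-0.02,0,0,0,1],[0,0,-0.02,0,0,0,1],[0,0,0,0,0,0,1]]]'
python3 -m inch '[[[0,0,-0.02,0,0,0,1],[0,0,-0.02,0,0,0,1],[0,0,0,0,0,0,1]]]'
python3 -m inch '[[[0,0,-0.02,0,0,0,1],[0,0,-0.02,0,0,0,1],[0,0,0,0,0,0,1]]]'
```

```text
t: 21.57
position: [561.1, 56.3, 178.5]
orientation: [0.786, 0.618, -0.0, -0.0]
contact_force: [-0.4, -0.3, -2.0]
gripper_width: 0.575
grip_force: 42.5
t: 21.9
position: [561.2, 56.3, 176.4]
orientation: [0.786, 0.618, -0.0, -0.0]
contact_force: [-0.4, 0.6, -1.6]
gripper_width: 0.576
grip_force: 42.5
t: 22.15
position: [561.1, 56.3, 174.7]
orientation: [0.786, 0.618, -0.0, -0.0]
contact_force: [0.5, -0.0, -2.0]
gripper_width: 0.575
grip_force: 42.5
t: 22.4
position: [561.1, 56.3, 173.1]
orientation: [0.786, 0.618, -0.0, -0.0]
contact_force: [0.6, -0.3, -2.7]
gripper_width: 0.575
grip_force: 42.5
```

```bash
python3 -m inch '[[[0,0,-0.02,0,0,0,1],[0,0,-0.02,0,0,0,1],[0,0,0,0,0,0,1]]]'
python3 -m inch '[[[0,0,-0.02,0,0,0,1],[0,0,-0.02,0,0,0,1],[0,0,-0.02,0,0,0,1],[0,0,0,0,0,0,1]]]'
python3 -m inch '[[[0,0,-0.03,0,0,0,1],[0,0,-0.03,0,0,0,1],[0,0,-0.03,0,0,0,1],[0,0,0,0,0,0,1]]]'
```

```text
t: 22.65
position: [561.1, 56.3, 171.5]
orientation: [0.786, 0.618, -0.0, -0.0]
contact_force: [0.2, 0.3, -3.0]
gripper_width: 0.572
grip_force: 42.5
t: 22.98
position: [561.1, 56.3, 169.0]
orientation: [0.786, 0.618, -0.0, -0.0]
contact_force: [0.1, 0.1, -2.7]
gripper_width: 0.577
grip_force: 42.5
t: 23.32
position: [561.1, 56.3, 165.3]
orientation: [0.786, 0.618, -0.0, -0.0]
contact_force: [1.1, -0.3, -3.2]
gripper_width: 0.576
grip_force: 42.5
```

Both rods are threaded: the underside is about 10 mm below the short tip and there is no contact force. I ease down, drifting slowly toward the clamp centre and watching the force.

```bash
python3 -m inch '[[[0,-0.01,-0.05,0,0,-0.02,1],[0,0,-0.05,0,0,0,1],[0,0,-0.05,0,0,0,1],[0,0,-0.05,0,0,0,1],[0,0,-0.05,0,0,0,1],[0,0,-0.05,0,0,0,1],[0,0,-0.05,0,0,0,1],[0,0,-0.05,0,0,0,1],[0,0,-0.05,0,0,0,1],[0,0,-0.05,0,0,0,1],[0,0,0,0,0,0,1]]]'
python3 -m inch '[[[-0.01,-0.01,-0.05,0,0,-0.03,1],[0,0,-0.05,0,0,0,1],[0,0,-0.05,0,0,0,1],[0,0,-0.05,0,0,0,1],[0,0,-0.05,0,0,0,1],[0,-0.01,-0.05,0,0,-0.02,1],[0,0,-0.05,0,0,0,1],[0,0,-0.05,0,0,0,1],[0,0,-0.05,0,0,0,1],[0,0,-0.05,0,0,0,1],[0,0,0,0,0,0,1]]]'
python3 -c "
from h import *
s,p,y,z=tool();print(p,y,s['contact_force'],s['ft_torque'])
im,d=viewer.read_camera('side');i=viewer.camera_info('wrist');im2,d=viewer.read_camera('wrist')
cv2.imwrite('pics/c8.png',np.hstack([cv2.resize(im2[:110,190:320],(390,330)),cv2.resize(im[130:240,200:330],(390,330))]))"
```

```text
t: 24.23
position: [561.0, 55.9, 145.2]
orientation: [0.787, 0.617, -0.0, -0.0]
contact_force: [0.7, 0.4, -2.4]
gripper_width: 0.575
grip_force: 42.5
t: 25.15
position: [560.6, 55.1, 125.2]
orientation: [0.788, 0.615, -0.0, -0.0]
contact_force: [1.2, -0.7, -2.0]
gripper_width: 0.574
grip_force: 42.5
[560.61063981  55.08832771 125.18892414] -14.04 [ 1.22476547 -0.66247303 -1.9854423 ] [-0.02163822 -0.17486802  0.08435967]
```

View pics/c8.png

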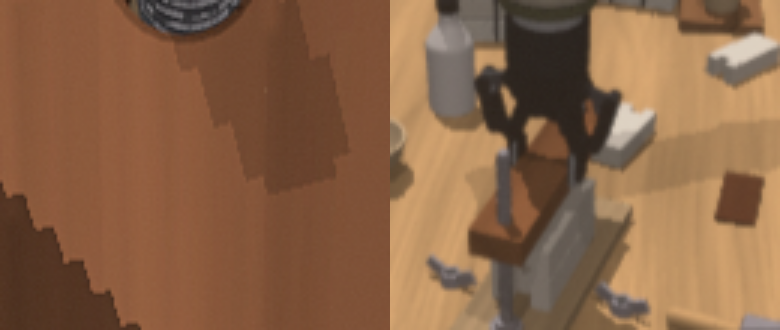

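The bar is level with the tall rod at (505,185) and the short rod at (573,165) standing through it. I lower the last 28 mm.

```bash
python3 -m inch '[[[0,0,-0.05,0,0,0,1],[0,0,-0.05,0,0,0,1],[0,0,-0.05,0,0,0,1],[0,0,-0.05,0,0,0,1],[0,0,-0.05,0,0,0,1],[0,0,-0.05,0,0,0,1],[0,0,-0.05,0,0,0,1],[0,0,-0.05,0,0,0,1],[0,0,-0.05,0,0,0,1],[0,0,-0.05,0,0,0,1],[0,0,-0.05,0,0,0,1],[0,0,-0.05,0,0,0,1],[0,0,0,0,0,0,1]]]'
python3 -m inch '[[[0,0,-0.02,0,0,0,1],[0,0,-0.02,0,0,0,1],[0,0,-0.02,0,0,0,1],[0,0,-0.02,0,0,0,1],[0,0,0,0,0,0,1]]]'
python3 -m inch '[[[0,0,-0.02,0,0,0,1],[0,0,0,0,0,0,1]]]'
```

```text
t: 26.33
position: [560.6, 55.1, 101.2]
orientation: [0.788, 0.615, -0.0, -0.0]
contact_force: [0.1, -0.2, -1.9]
gripper_width: 0.572
grip_force: 42.5
t: 26.75
position: [560.7, 55.1, 98.3]
orientation: [0.788, 0.615, -0.0, -0.0]
contact_force: [1.2, -0.5, -2.3]
gripper_width: 0.576
grip_force: 42.5
t: 26.92
position: [560.7, 55.1, 97.6]
orientation: [0.788, 0.615, -0.0, -0.0]
contact_force: [0.3, 0.9, -2.5]
gripper_width: 0.573
grip_force: 42.5
```

```bash
python3 -m inch '[[[0,0,-0.02,0,0,0,1],[0,0,0,0,0,0,1]]]'
python3 -m inch '[[[0,0,-0.01,0,0,0,1],[0,0,0,0,0,0,1]]]'
python3 -m inch '[[[0,0,0,0,0,0,1],[0,0,0,0,0,0,1]]]'
```

```text
t: 27.08
position: [560.8, 55.1, 96.7]
orientation: [0.788, 0.615, -0.0, -0.0]
contact_force: [-0.0, -1.2, -0.9]
gripper_width: 0.573
grip_force: 42.5
t: 27.25
position: [560.8, 55.1, 96.4]
orientation: [0.788, 0.615, -0.0, -0.0]
contact_force: [1.4, -0.0, -2.2]
gripper_width: 0.576
grip_force: 42.5
t: 27.42
position: [560.8, 55.1, 96.5]
orientation: [0.788, 0.615, 0.0, -0.0]
contact_force: [-0.1, -0.7, -1.5]
gripper_width: 0.578
grip_force: 42.5
```

```bash
python3 -m inch '[[[0,0,-0.01,0,0,0,1],[0,0,0,0,0,0,0.3],[0,0,0,0,0,0,-0.1],[0,0,0,0,0,0,-0.5],[0,0,0,0,0,0,-1],[0,0,0,0,0,0,-1],[0,0,0,0,0,0,-1],[0,0,0,0,0,0,-1],[0,0,0,0,0,0,-1],[0,0,0.1,0,0,0,-1],[0,0,0.4,0,0,0,-1],[0,0,0.8,0,0,0,-1],[0,0,0.9,0,0,0,-1],[0,0,0.9,0,0,0,-1],[0,0,0.9,0,0,0,-1],[0,0,0.9,0,0,0,-1],[0,0,0.9,0,0,0,-1],[0,0,0.9,0,0,0,-1],[0,0,0.7,0,0,0,-1],[0,0,0,0,0,0,-1]]]'
python3 - <<'E'
from h import *
s,p,y,tz=tool();print(s['t'],p,y,s['contact_force'],s['gripper_width'])
i=viewer.camera_info('wrist');im,d=viewer.read_camera('wrist');w=cloud(d,i);q=w[...,2]
m=((q>113)&(q<127)&(abs(w[...,0]-561)<70)&(abs(w[...,1]-55)<150)).astype(np.uint8)
k,l,st,c=cv2.connectedComponentsWithStats(m);j=1+np.argmax(st[1:,4]);m=cv2.morphologyEx((l==j).astype(np.uint8),cv2.MORPH_OPEN,np.ones((3,3),np.uint8))>0
print(rect(w,m));A=w[m];print('plane',np.linalg.lstsq(np.c_[A[:,:2]-A[:,:2].mean(0),np.ones(len(A))],A[:,2],rcond=None)[0])
u=(q>82)&(q<99)&(abs(w[...,0]-561)<60)&(abs(w[...,1]-55)<80);print('upper rims',rect(w,u))
E
```

```text
t: 29.08
position: [561.9, 55.9, 399.2]
orientation: [0.788, 0.615, 0.004, 0.003]
contact_force: [0.3, 1.5, 0.4]
gripper_width: 0.998
grip_force: 0.0
29.0833 [561.91854687  55.87981754 399.15943729] -14.04 [0.25378139 1.51764547 0.44604525] 0.9976021906835345
(array([559.7,  56.4]), array([ 50.1, 250.5]), 75.86, 119.6, 7418)
plane [5.73822106e-04 1.20579321e-05 1.19600026e+02]
upper rims (array([561. ,  55.4]), array([ 60. , 129.8]), 75.61, 91.6, 484)
```

The bar's top is at 119.6 mm and level, about 2 mm from centre. The upper is still home at 91.6 mm. Everything is released, so I hand in.

```bash
python3 -m inch '[[[0,0,0,0,0,0,-1],[0,0,0,0,0,0,-1]]]' >/dev/null; python3 -c "
from bench import robot;print(robot.close_job())"
```

```text
the job is handed in; nothing more can be done
None
```

The upper half sits home on its keys and the bar lies level over both rods on the closed mould, about 2 mm off centre; I released both and handed the job in at about 29 s of the 72 s; no verdict was returned.

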